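Change over the trays of the dish reader

TASK

Only one tray of the three-tray reader may be out at a time. Push the empty tray, which was left part-way out, fully home; then hook a fingertip behind the lip of the tray that carries the two capped vials and draw it out to its stop. Do not pinch or lift anything, do not touch or upset the vials or the dish, leave the dish's tray closed and disturb nothing that stands nearby.

Things in the scene. Friction and masses are not known exactly. Their poses are not given: they have to be found in the camera images.
- reader: White and grey three-lane reader, fixed on the worktop. Origin on the worktop, mid-width, in the plane of the closed trays' hook faces. +x into the reader, +y its left; trays come out along -x. Lane centres y = -86, 0, 86 mm; which tray is in which lane varies. Base x 6 to 152, y -135 to 135 mm; rails between lanes 22 mm high; hood 71 mm high from x = 118 mm back.
- empty_tray (a joint): How far the empty tray (flat aluminium tray with a square pocket and nothing in it) is out, in m: 0 fully home against its stop, 0.085 fully out against its stop. It starts 0.035 to 0.065 out. Sliding friction about 1.5 N; stays where it is left.
- vial_tray (a joint): How far the tray with the two vials is out, in m: 0 fully home (as it starts), 0.085 fully out against its stop. Sliding friction about 1.5 N; stays where it is left.
- dish_tray (a joint): How far the tray with the culture dish is out, in m: 0 fully home (as it starts and must stay), 0.085 fully out.
- vial_tray_lip: Lip of the vial tray: upright plate 76 mm wide (y), 4 mm thick (x -4 to 0). Origin: middle of its lower edge in the plane of its hook face, 12 mm above the worktop; moves with the tray. +x into the reader, z up; top at z = 34 mm. Behind it a free finger well, 76 mm wide, x 0 to 55 mm, floor z = 6 mm; then the vial block, 14 mm high; vials at x = 83, y = +-18 mm, tops z = 44 mm.
- vial_tray_front: Grey front plate of the vial tray, 76 mm wide, 4 mm thick, fixed to the front (-x) of its lip; x from -8 to -4 mm, z from -4 to 32 mm in the same frame as the lip (same origin and axes).
- empty_tray_lip: Lip of the empty tray: upright plate 76 mm wide (y), 4 mm thick (x -4 to 0). Origin: middle of its lower edge in the plane of its hook face, 12 mm above the worktop; moves with the tray. +x into the reader, z up; top at z = 34 mm. Behind it a free finger well, 76 mm wide, floor z = 6 mm, then a low pocket ridge from x = 50 mm.
- empty_tray_front: Grey front plate of the empty tray, 76 mm wide, 4 mm thick, fixed to the front (-x) of its lip; x from -8 to -4 mm, z from -4 to 32 mm in the same frame as the lip (same origin and axes). Its -x side is the face to push on.
- vial_1: Crimp-capped glass vial, 20 mm across, 38 mm high, standing loose in a hole of the vial tray's white block; origin at the centre of its underside, z up along it.
- vial_2: Crimp-capped glass vial, 18 mm across, 34 mm high, standing loose in the other hole of the block; origin at the centre of its underside, z up along it.
- dish: Closed culture dish, 56 mm across, 15 mm high, lying loose in the square pocket of the dish tray; origin at the centre of its underside.
- dropper: Bystander: brown dropper bottle, 36 mm across, 108 mm high, standing loose on the worktop to the right of the reader; origin at the centre of its underside.
- spare_dish: Bystander: closed culture dish, 56 mm across, 15 mm high, loose on the worktop left of the reader; origin at the centre of its underside.
- water_bath: Fixed equipment to keep clear of: large grey water bath with a gabled lid, right of the reader, nearer the robot. Fills x -135 to 140 mm and y -160 to 185 mm about this origin (on the worktop; axes as the robot's) and is 240 mm high with the lid knob. Left of it a fixed pulp tray, 45 mm high, lies on the worktop nearer the robot than x = 0.465 m.
- spare_vial: Bystander: small capped vial, 16 mm across, 31 mm high, standing loose on the worktop left of the reader; origin at the centre of its underside.
Mind the look-alikes: they are no part of the job. Leave any red look-alike of the dish alone.

How it is judged (in metres and radians):
On the way, in this order (a step that is already met when the one before it is completed fails the run):
1. the empty tray is pushed fully home (within 4 mm) (value of joint empty_tray below 0.004 m), for 0.2 s.
2. the vial tray is drawn out to its stop (within 6 mm) (value of joint vial_tray above 0.079 m), for 0.2 s.
At the end, for the whole second after the job is handed in: The vial tray is out to within 7 mm of its stop and at rest, the empty tray and the dish tray are home to within 5 mm, both vials stand upright (within 0.3 rad) in their holes and the dish lies flat in its tray (value of joint each of empty_tray, dish_tray below 0.005 m and value of joint vial_tray above 0.078 m and velocity of joint vial_tray between -0.01 and 0.01 m/s and angle between each of vial_1, vial_2's own z axis and vertical below 0.3 rad and distance between each of vial_1, vial_2 and vial_tray_lip below 0.1 m and height (world z) of each of vial_1, vial_2 below 0.026 m and distance between dish and reader below 0.14 m and angle between dish's own z axis and vertical below 0.2 rad and height (world z) of dish below 0.023 m); the robot touches nothing.
It fails at once if two trays are out at once (both the empty tray and the vial tray more than 15 mm out) (value of joint each of empty_tray, vial_tray above 0.015 m).
It fails at once if the dish tray is drawn out more than 15 mm (value of joint dish_tray above 0.015 m).
It fails at once if a vial or the dish is touched by the robot (more than 0.5 N), lifted or tipped over (contact force between any of the fingers, the arm and vial_1 above 0.5 N or contact force between any of the fingers, the arm and vial_2 above 0.5 N or contact force between any of the fingers, the arm and dish above 0.5 N or height (world z) of any of vial_1, vial_2, dish above 0.035 m or angle between any of vial_1, vial_2, dish's own z axis and vertical above 0.6 rad).
It fails at once if a bystander is moved more than 20 mm or tipped (distance of any of dropper, spare_dish, spare_vial from where it was at the start of the episode above 0.02 m or angle between any of dropper, spare_dish, spare_vial's own z axis and vertical above 0.5 rad).
It fails at once if a tray's front is pinched (its lip and its front plate pressed by the fingers at once) instead of being hooked or pushed ((contact force between the fingers and vial_tray_lip above 2 N and contact force between the fingers and vial_tray_front above 2 N) or (contact force between the fingers and empty_tray_lip above 2 N and contact force between the fingers and empty_tray_front above 2 N)).
It also fails if it takes over 51 s, if anything falls off the work surface, if the arm or the gripper's body presses on something with over 40 N, if the wrist force passes 120 N, or if a joint passes its speed limit or range.

ROBOT

A 7-joint arm with a two-finger parallel gripper is mounted at the origin on a cart in front of the work surface, level with it; the furniture and walls round the work are solid. World frame = base frame: x ahead of the robot, y to its left, z up, the work surface at z = 0. Lengths are in m, angles in degrees, forces in N, time in s.
With the tool pointing down it reaches from about 0.425 to 0.875 m from the base axis. Payload 4.7 kg.
Tool frame: the origin (TCP) lies at the very end of the fingers, on their centre line; the grasp point (between the pads) lies 19 mm behind it; z points along the fingers, y is the direction in which the jaws open and shut (so a half turn about z gives the same grasp; the last joint's range is limited). The gripper opens to 87 mm and grips with 3 to 60 N. Pads are 19 mm wide; open, the fingers measure 117 mm over their backs; the gripper's body (75 mm by 190 mm) begins 51 mm behind the grasp point.
Start: joints at [77.355, 18.392, -4.016, 83.108, 1.295, 78.541, -3.26], TCP at [0.151, -0.632, 0.223] pointing down, gripper open.
Joint ranges: [-163.93, 163.93], [-17.29, 119.83], [-79.2, 71.16], [3.27, 140.29], [-89.18, 269.18], [5.43, 117.66], [-154.24, 154.24]. Speed limits (degrees/s): [147.25, 147.25, 180, 180, 180, 180, 180].

INTERFACE

Orientations are given as [roll, pitch, yaw] about the fixed x, y, z axes, in that order (R = Rz(yaw) Ry(pitch) Rx(roll)).
In Python, from cell import sensors, imaging, ticket gives the robot as it stands.
- The arm moves only by the tool carry_out, never from a script. Its argument "plan" is a list of rows, each an object of numbers: "fingers": the closure, from -1 (fully open) to 1 (shut); "dx", "dy", "dz": the shift along the tool's x, y, z normalised to -1 to 1, where 1 is 0.03 m; "rx", "ry", "rz": the turn, a rotation vector about the tool's x, y, z normalised to -1 to 1, where 1 is 10 degrees. A call has 1 to 12 rows; each row shifts and turns the commanded pose from where the row before left it, along the tool's axes as they then stand; what a row does not reach is not made up. A row lasts 1/8 s, in which the tool goes at most 62.5 mm and 10.7 degrees, less where a joint would pass 70% of its speed; a pose out of reach is approached as far as the arm can. A call with a number of a shift or a turn outside -1 to 1 is refused whole. A call with a gripper value outside its range is refused whole. The fingers move at their own pace and stop on an object; "force" is the grip in N (left out, the last holds). Time passes only in rows, so rows that do not move let the fingers close. It gives the time, the measured TCP pose, the force and the opening at its end, in the units of the state.
- sensors.get_obs(): the state, without advancing time (a new reading comes with each control period).
- imaging.read_camera(name): name is "side" or "top" or "wrist"; returns a dict with "color" (480x640x3 uint8, red, green, blue), "mtx" (3x3 intrinsics, pixels), "dist_coeffs" ([k1, k2, p1, p2, k3] as OpenCV has them; the pictures are not rectified), "extrinsics" (4x4, takes a point from world to camera coordinates); the wrist camera has in their place "tool_from_camera" (4x4, takes a point from camera to tool coordinates, whose origin is the TCP and whose axes are the flange's). Camera axes: x right, y down, z forward; pixel columns grow to the right and rows downward; lengths in m; the calibration is good to about 2 mm. A picture is of the moment at which its call begins: read the wrist's pose just before it. There is no depth.
- ticket.sign_off(): hands the job in, once; it reports no verdict.
The state is a dict: "time_s": time; "qpos": joint angles; "joint_velocities": joint speeds; "effort": joint torques, N m; "tool_pos": TCP position; "tool_rot": TCP orientation; "force": force on the tool from outside, world axes, zero at the start; "wrist_torque": the same for the moment, N m; "grip_width": finger opening in m.
Only numpy, scipy, OpenCV 4.12 (cv2) and the standard library are available. Lean on these libraries where they do the work, as an engineer would, in place of code of your own. Each camera call takes 0.05 s, during which the arm holds its last target.

## Working session

There is one attempt and no reset: what is moved stays moved. The work goes in short steps, Python scripts to look and compute and a tool call to move; the robot and the scene stay as the last step left them, time stands still between calls to the robot, and variables do not carry over. Pictures are saved under pics/ and viewed, and the job is handed in when it is done.

Besides the shell and the picture viewer there is one more tool, called after "Emit:" as name(argument=value, ...), one argument or row to a line, values as JSON. carry_out: Moves the arm, as the interface text tells. Scaled input: -1 to 1 covers 0.03 m each way for a shift and 10 degrees each way for a turn. Its arguments: {"type":"object","properties":{"plan":{"type":"array"},"force":{"type":"number"}},"required":["plan"]}

```bash
ls; mkdir -p pics; cat > h.py <<'E'
import numpy as np,cv2
from cell import sensors,imaging,ticket
def grab(n,name):
    r=imaging.read_camera(n); cv2.imwrite('pics/%s.png'%name,r['color'][:,:,::-1]); return r
def ray(r,px):
    u=cv2.undistortPoints(np.array(px,float).reshape(-1,1,2),np.array(r['mtx']),np.array(r['dist_coeffs']))[:,0]
    E=np.array(r['extrinsics']);R=E[:3,:3];t=E[:3,3]
    return -R.T@t,np.c_[u,np.ones(len(u))]@R
def onz(r,px,z):
    c,d=ray(r,px); z=np.broadcast_to(z,len(d)); return c+d*((z-c[2])/d[:,2])[:,None]
def proj(r,P):
    E=np.array(r['extrinsics']);return cv2.projectPoints(np.array(P,float),cv2.Rodrigues(E[:3,:3])[0],E[:3,3],np.array(r['mtx']),np.array(r['dist_coeffs']))[0][:,0]
E
python3 - <<'E'
from h import *
import pickle
print(sensors.get_obs())
d={}
for n in ('side','top'):
    r=grab(n,n+'0'); d[n]=r; print(n,r['mtx'],r['dist_coeffs'],r['extrinsics'])
pickle.dump(d,open('d0.pkl','wb'))
E
```

```text
pics
{'time_s': 0.0, 'qpos': array([77.35551811, 18.4387096 , -4.01672725, 83.17502038,  1.29379221,
       78.54024859, -3.26058903]), 'joint_velocities': array([-0.03273818,  0.01450775,  0.08701955, -0.05724172, -0.04777351,
       -0.01455634, -0.1141297 ]), 'effort': array([ 2.00162447e-05, -4.91295218e+01, -4.04400984e-01, -3.12524092e+01,
       -6.40396331e-02,  4.37348220e-02,  2.22692161e-04]), 'tool_pos': array([ 0.15105574, -0.63163596,  0.2214646 ]), 'tool_rot': array([-1.79891202e+02,  4.18541531e-03,  1.34545427e+01]), 'force': array([ 0.04484587,  1.48587979, -0.41579738]), 'wrist_torque': array([ 0.031334  ,  0.00573539, -0.023633  ]), 'grip_width': 0.08718227936415841}
side [[525.0022648    0.         315.83636757]
 [  0.         525.0022648  237.10096842]
 [  0.           0.           1.        ]] [-0.10231856  0.          0.          0.          0.        ] [[-0.99988729 -0.01387366  0.00573805  0.59456223]
 [-0.01330372  0.64162572 -0.7669025  -0.05669158]
 [ 0.00695806 -0.76689241 -0.64173797  1.44610226]
 [ 0.          0.          0.          1.        ]]
top [[451.62602074   0.         311.46816385]
 [  0.         451.62602074 242.99367832]
 [  0.           0.           1.        ]] [-0.07358088  0.          0.          0.          0.        ] [[-0.02520133 -0.99958887  0.01367449  0.16088472]
 [-0.9956212   0.02386487 -0.09038192  0.60926277]
 [ 0.09001842 -0.01589235 -0.99581329  1.08116056]
 [ 0.          0.          0.          1.        ]]
```

View pics/side0.png

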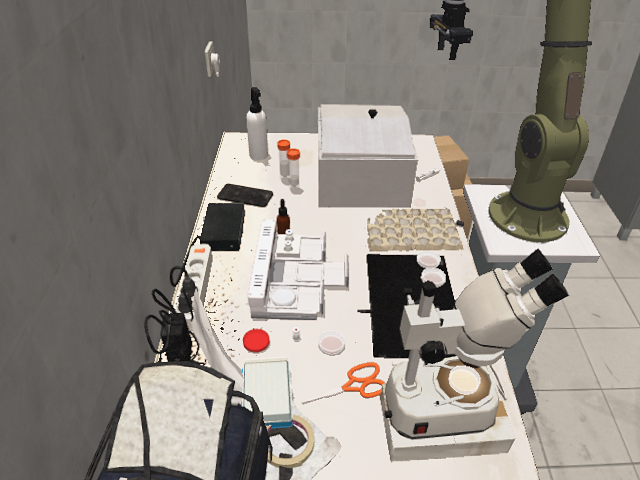

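View pics/top0.png

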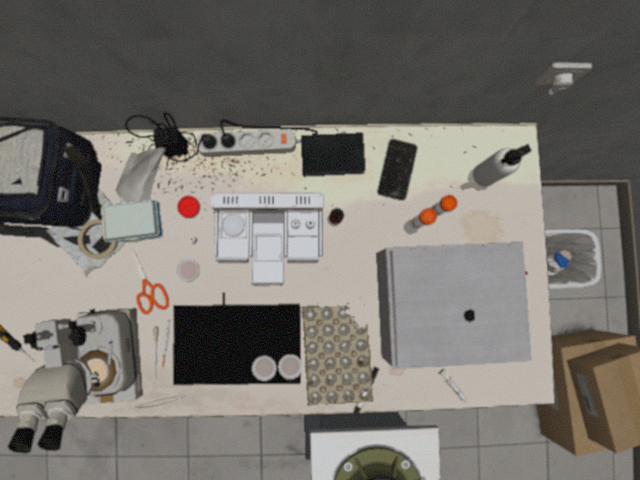

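The reader is at (212–323, 193–283) in the top picture. From left to right: the dish tray (233,225), the empty tray in the middle lane, part-way out (267,265), and the vial tray on the right (302,223). I'll confirm this in an enlarged crop.

```bash
python3 - <<'E'
from h import *
a=cv2.imread('pics/top0.png')[180:300,180:350]; b=cv2.imread('pics/side0.png')[215:345,235:365]
a=cv2.resize(a,None,fx=4.6,fy=4.6,interpolation=cv2.INTER_CUBIC);cv2.imwrite('pics/c_top.png',a)
b=cv2.resize(b,None,fx=4.6,fy=4.6,interpolation=cv2.INTER_CUBIC);cv2.imwrite('pics/c_side.png',b)
E
```

```text
(no output)
```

View pics/c_top.png

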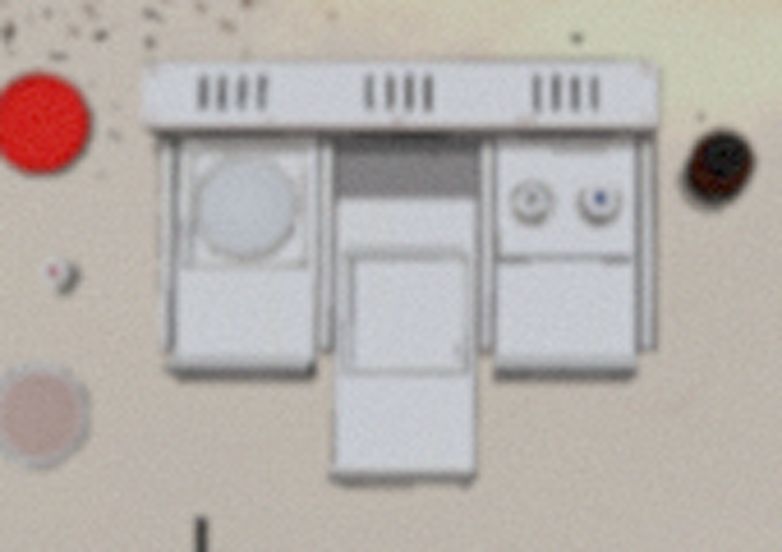

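View pics/c_side.png

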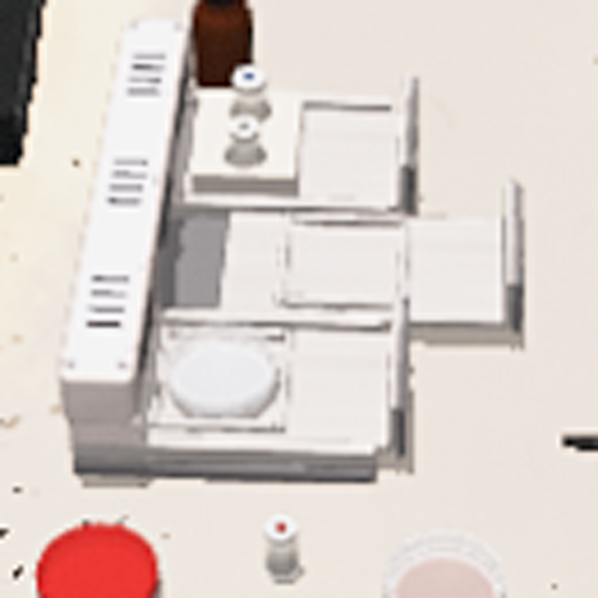

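The crop confirms it: the vials are in the right lane (crop 530–600,200), the dish is in the left lane and the middle tray is empty. The dropper bottle stands at crop (720,165). The red dish look-alike is separate, on the far left. Next I'll measure the reader pose.

```bash
python3 - <<'E'
from h import *
import pickle
d=pickle.load(open('d0.pkl','rb'));T=d['top'];S=d['side']
f=lambda c,o:(np.array(c,float)+.5)/4.6-.5+np.array(o)
np.set_printoptions(precision=4,suppress=True)
hood=onz(T,f([(147,62),(658,62),(656,130),(149,130)],(180,180)),.071)
print('hood',hood)
lips=onz(T,f([(168,366),(314,368),(497,371),(636,371),(333,474),(476,474)],(180,180)),.046)
print('lip tops',lips)
print('vial caps',onz(T,f([(531,200),(599,200)],(180,180)),.056))
# side: lip tops
print('side lip vial far/near, empty far/near,dish',onz(S,f([(412,80),(408,165),(514,182),(512,285),(402,305),(402,405)],(235,215)),.045))
print('side hood',onz(S,f([(132,22),(186,20),(130,378),(65,378)],(235,215)),.071))
print('side vials',onz(S,f([(249,75),(243,128)],(235,215)),.056))
print('dropper',onz(T,f([(720,165)],(180,180)),.1),'spare vial',onz(T,f([(58,272)],(180,180)),.03))
E
```

```text
hood [[0.734  0.3814 0.071 ]
 [0.7276 0.1169 0.071 ]
 [0.692  0.119  0.071 ]
 [0.6983 0.3804 0.071 ]]
lip tops [[0.5777 0.3762 0.046 ]
 [0.5749 0.2998 0.046 ]
 [0.571  0.2044 0.046 ]
 [0.5693 0.1318 0.046 ]
 [0.5195 0.2907 0.046 ]
 [0.5177 0.2164 0.046 ]]
vial caps [[0.6592 0.1845 0.056 ]
 [0.6584 0.1491 0.056 ]]
side lip vial far/near, empty far/near,dish [[0.5721 0.134  0.045 ]
 [0.5741 0.2043 0.045 ]
 [0.5189 0.2165 0.045 ]
 [0.5222 0.2932 0.045 ]
 [0.5767 0.3083 0.045 ]
 [0.5764 0.375  0.045 ]]
side hood [[0.7251 0.1191 0.071 ]
 [0.6957 0.1167 0.071 ]
 [0.702  0.3849 0.071 ]
 [0.732  0.3856 0.071 ]]
side vials [[0.6602 0.145  0.056 ]
 [0.661  0.1891 0.056 ]]
dropper [[0.6687 0.0886 0.1   ]] spare vial [[0.6302 0.4378 0.03  ]]
```

Emit:
carry_out(
  plan=[
    {"fingers": 1, "dz": -1, "rz": 0.75},
    {"fingers": 1, "dz": -1, "rz": 0.75},
    {"fingers": 1, "dz": -1},
    {"fingers": 1, "dz": -1, "dx": 0.5, "dy": -0.5},
    {"fingers": 1, "dx": 1, "dy": -1},
    {"fingers": 1, "dx": 1, "dy": -1},
    {"fingers": 1, "dx": 1, "dy": -1},
    {"fingers": 1, "dx": 1, "dy": -1},
    {"fingers": 1, "dx": 1, "dy": -1},
    {"fingers": 1, "dx": 1, "dy": -1},
  ],
  force=20,
)

```text
validation failed for argument at $.pl...
```

Emit:
carry_out(
  plan=[
    {"fingers": 1, "dx": 0, "dy": 0, "dz": -1, "rx": 0, "ry": 0, "rz": 0.75},
    {"fingers": 1, "dx": 0, "dy": 0, "dz": -1, "rx": 0, "ry": 0, "rz": 0.75},
    {"fingers": 1, "dx": 0, "dy": 0, "dz": -1, "rx": 0, "ry": 0, "rz": 0},
    {"fingers": 1, "dx": 0.5, "dy": -0.5, "dz": -1, "rx": 0, "ry": 0, "rz": 0},
    {"fingers": 1, "dx": 1, "dy": -1, "dz": 0, "rx": 0, "ry": 0, "rz": 0},
    {"fingers": 1, "dx": 1, "dy": -1, "dz": 0, "rx": 0, "ry": 0, "rz": 0},
    {"fingers": 1, "dx": 1, "dy": -1, "dz": 0, "rx": 0, "ry": 0, "rz": 0},
    {"fingers": 1, "dx": 1, "dy": -1, "dz": 0, "rx": 0, "ry": 0, "rz": 0},
  ],
  force=20,
)

```text
time_s: 1.1
tool_pos: [0.2906, -0.4996, 0.3421]
tool_rot: [-180.0, 0.0, -1.6]
force: [0.5, -0.4, -0.4]
grip_width: 0.0148
```

Emit:
carry_out(
  plan=[
    {"fingers": 1, "dx": 1, "dy": -1, "dz": 0, "rx": 0, "ry": 0, "rz": 0},
    {"fingers": 1, "dx": 1, "dy": -1, "dz": 0, "rx": 0, "ry": 0, "rz": 0},
    {"fingers": 1, "dx": 1, "dy": -1, "dz": 0, "rx": 0, "ry": 0, "rz": 0},
    {"fingers": 1, "dx": 1, "dy": -1, "dz": 0, "rx": 0, "ry": 0, "rz": 0},
    {"fingers": 1, "dx": 1, "dy": -1, "dz": 0, "rx": 0, "ry": 0, "rz": 0},
    {"fingers": 1, "dx": 1, "dy": -1, "dz": 0, "rx": 0, "ry": 0, "rz": 0},
    {"fingers": 1, "dx": 1, "dy": -1, "dz": 0, "rx": 0, "ry": 0, "rz": 0},
    {"fingers": 1, "dx": 0.5, "dy": -1, "dz": 0, "rx": 0, "ry": 0, "rz": 0},
    {"fingers": 1, "dx": 0, "dy": -1, "dz": 0, "rx": 0, "ry": 0, "rz": 0},
    {"fingers": 1, "dx": 0, "dy": -1, "dz": 0, "rx": 0, "ry": 0, "rz": 0},
    {"fingers": 1, "dx": 0, "dy": -1, "dz": 0, "rx": 0, "ry": 0, "rz": 0},
    {"fingers": 1, "dx": 0, "dy": -1, "dz": 0, "rx": 0, "ry": 0, "rz": 0},
  ],
)

```text
time_s: 2.6
tool_pos: [0.5241, -0.146, 0.342]
tool_rot: [-180.0, 0.1, -1.5]
force: [0.1, -0.1, -0.2]
grip_width: 0.0004
```

```bash
python3 -c "
from h import *
print(sensors.get_obs()['qpos'])"
```

```text
[ 37.92400432   5.04707105 -27.01195917  85.98478167   2.29136976
  89.56787667 -80.56495402]
```

Emit:
carry_out(
  plan=[
    {"fingers": 1, "dx": 0, "dy": -1, "dz": 0, "rx": 0, "ry": 0, "rz": 0},
    {"fingers": 1, "dx": 0, "dy": -1, "dz": 0, "rx": 0, "ry": 0, "rz": 0},
    {"fingers": 1, "dx": 0, "dy": -1, "dz": 0, "rx": 0, "ry": 0, "rz": 0},
    {"fingers": 1, "dx": 0, "dy": -1, "dz": 0, "rx": 0, "ry": 0, "rz": 0},
    {"fingers": 1, "dx": 0, "dy": -1, "dz": 0, "rx": 0, "ry": 0, "rz": 0},
    {"fingers": 1, "dx": 0, "dy": -1, "dz": 0, "rx": 0, "ry": 0, "rz": 0},
    {"fingers": 1, "dx": 0, "dy": -1, "dz": 0, "rx": 0, "ry": 0, "rz": 0},
    {"fingers": 1, "dx": 0, "dy": -1, "dz": 0, "rx": 0, "ry": 0, "rz": 0},
    {"fingers": 1, "dx": 0, "dy": -1, "dz": 0, "rx": 0, "ry": 0, "rz": 0},
    {"fingers": 1, "dx": 0, "dy": -1, "dz": 0, "rx": 0, "ry": 0, "rz": 0},
    {"fingers": 1, "dx": -0.3, "dy": -1, "dz": 0, "rx": 0, "ry": 0, "rz": 0},
    {"fingers": 1, "dx": -0.3, "dy": -1, "dz": 0.5, "rx": 0, "ry": 0, "rz": 0},
  ],
)

```text
time_s: 4.1
tool_pos: [0.5163, 0.2145, 0.3278]
tool_rot: [-180.0, -0.1, -1.6]
force: [-0.1, -0.1, -0.2]
grip_width: 0.0006
```

```bash
python3 - <<'E'
from h import *
import pickle
o=sensors.get_obs(); print(o['qpos'],o['tool_pos'],o['tool_rot'])
r=grab('wrist','w1'); pickle.dump((o,r),open('w1.pkl','wb')); print(r['tool_from_camera'],r['mtx'])
E
```

```text
[  14.00412606    8.8555918   -44.15503039   85.20221753    6.16603251
   88.35160262 -121.53143637] [0.51625268 0.21447036 0.32782843] [-1.79966093e+02 -6.97461320e-02 -1.55415655e+00]
[[-4.93770104e-04 -9.58173852e-01 -2.86186349e-01  7.70727512e-02]
 [ 9.99999861e-01 -4.20757265e-04 -3.16616871e-04  2.72057605e-04]
 [ 1.82959022e-04 -2.86186466e-01  9.58173926e-01 -1.62230925e-01]
 [ 0.00000000e+00  0.00000000e+00  0.00000000e+00  1.00000000e+00]] [[384.30275121   0.         319.8735234 ]
 [  0.         384.30275121 245.0445151 ]
 [  0.           0.           1.        ]]
```

View pics/w1.png

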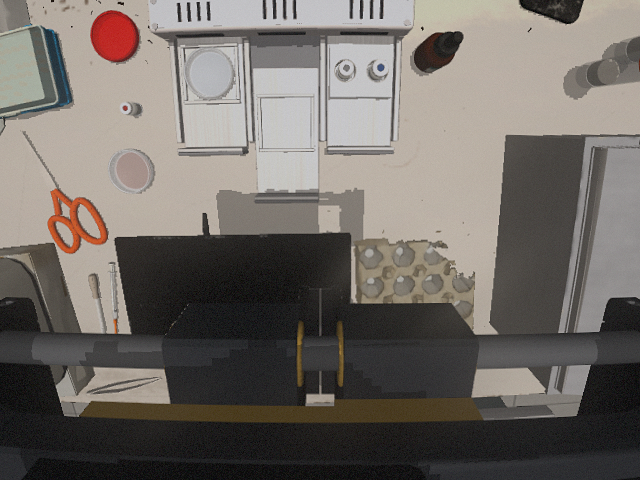

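The wrist picture shows the empty tray's lip at (257–318,195), the vial tray's lip at (327–394,150) and the dish tray's lip at (178–246,150). I'll zoom in to refine these.

```bash
python3 - <<'E'
from h import *
a=cv2.imread('pics/w1.png')[20:215,165:425]
cv2.imwrite('pics/w1c.png',cv2.resize(a,None,fx=3,fy=3,interpolation=cv2.INTER_CUBIC))
E
```

```text
(no output)
```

View pics/w1c.png

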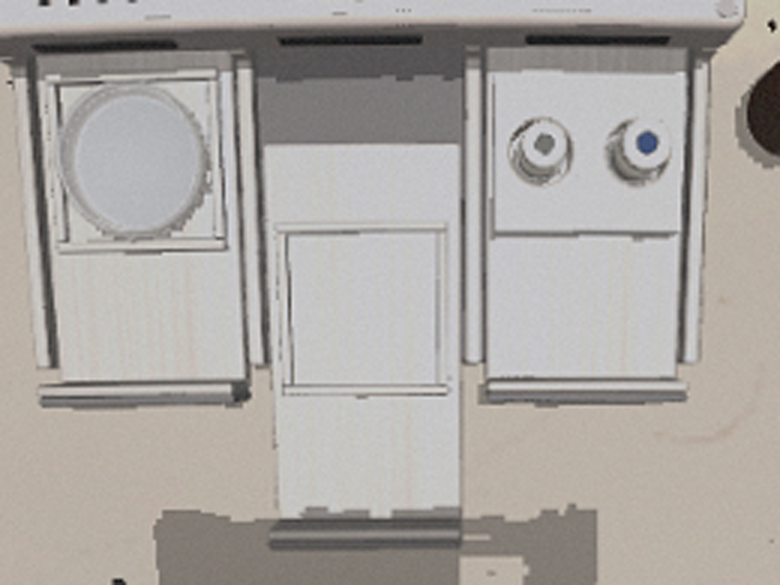

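```bash
cat >> h.py <<'E'
from scipy.spatial.transform import Rotation as Ro
def wcam(o,r):
    T=np.eye(4);T[:3,:3]=Ro.from_euler('xyz',o['tool_rot'],degrees=True).as_matrix();T[:3,3]=o['tool_pos']
    r=dict(r); r['extrinsics']=np.linalg.inv(T@np.array(r['tool_from_camera'])); return r
E
python3 - <<'E'
from h import *
import pickle
np.set_printoptions(precision=4,suppress=True)
o,r=pickle.load(open('w1.pkl','rb')); r=wcam(o,r)
f=lambda c:(np.array(c,float)+.5)/3-.5+np.array((165,20))
print('hook edges dish',onz(r,f([(40,388),(245,380)]),.046))
print('vial',onz(r,f([(485,382),(688,381)]),.046))
print('empty',onz(r,f([(270,528),(462,519)]),.046), 'front',onz(r,f([(270,547),(460,541)]),.044))
print('caps',onz(r,f([(544,144),(646,142)]),[.056,.052]))
print('block front edge',onz(r,f([(495,233),(677,233)]),.026))
print('hood front',onz(r,f([(0,23),(740,20)]),.071))
E
```

```text
hook edges dish [[0.5797 0.3746 0.046 ]
 [0.5796 0.2958 0.046 ]]
vial [[0.576  0.2056 0.046 ]
 [0.5746 0.1291 0.046 ]]
empty [[0.5232 0.2903 0.046 ]
 [0.5245 0.2157 0.046 ]] front [[0.5154 0.2912 0.044 ]
 [0.5156 0.2167 0.044 ]]
caps [[0.6581 0.183  0.056 ]
 [0.6587 0.1465 0.052 ]]
block front edge [[0.631  0.2001 0.026 ]
 [0.6295 0.1306 0.026 ]]
hood front [[0.7024 0.3663 0.071 ]
 [0.6944 0.1179 0.071 ]]
```

Emit:
carry_out(
  plan=[
    {"fingers": 1, "dx": -0.55, "dy": -0.67, "dz": 0.5, "rx": 0, "ry": 0, "rz": 0},
    {"fingers": 1, "dx": -0.55, "dy": -0.67, "dz": 1, "rx": 0, "ry": 0, "rz": 0},
    {"fingers": 1, "dx": 0, "dy": 0, "dz": 1, "rx": 0, "ry": 0, "rz": 0},
    {"fingers": 1, "dx": 0, "dy": 0, "dz": 1, "rx": 0, "ry": 0, "rz": 0},
    {"fingers": 1, "dx": 0, "dy": 0, "dz": 1, "rx": 0, "ry": 0, "rz": 0},
    {"fingers": 1, "dx": 0, "dy": 0, "dz": 1, "rx": 0, "ry": 0, "rz": 0},
    {"fingers": 1, "dx": 0, "dy": 0, "dz": 1, "rx": 0, "ry": 0, "rz": 0},
    {"fingers": 1, "dx": 0, "dy": 0, "dz": 1, "rx": 0, "ry": 0, "rz": 0},
    {"fingers": 1, "dx": 0, "dy": 0, "dz": 1, "rx": 0, "ry": 0, "rz": 0},
    {"fingers": 1, "dx": 0, "dy": 0, "dz": 0.8, "rx": 0, "ry": 0, "rz": 0},
    {"fingers": 1, "dx": 0, "dy": 0, "dz": 0.5, "rx": 0, "ry": 0, "rz": 0},
    {"fingers": 1, "dx": 0, "dy": 0, "dz": 0, "rx": 0, "ry": 0, "rz": 0},
  ],
)

```text
time_s: 5.65
tool_pos: [0.4835, 0.2538, 0.0325]
tool_rot: [179.9, 0.1, -1.5]
force: [0.4, -0.0, 0.4]
grip_width: 0.0003
```

```bash
python3 - <<'E'
from h import *
print(sensors.get_obs()['qpos'])
grab('wrist','w2')
E
```

```text
[   6.39827097   21.50109815  -42.65316653  108.25366861   17.19959171
   56.93373204 -135.3631156 ]
```

View pics/w2.png

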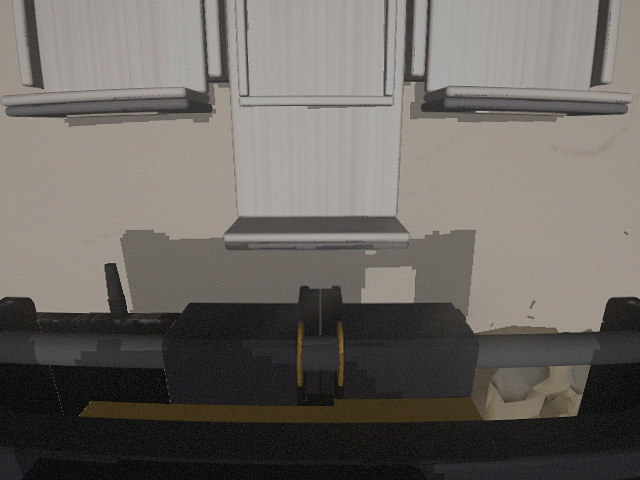

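The closed fingers are at (320,300), centred in front of the empty tray's front plate (225–408,240). Now I push.

Emit:
carry_out(
  plan=[
    {"fingers": 1, "dx": 0.4, "dy": 0, "dz": 0, "rx": 0, "ry": 0, "rz": 0},
    {"fingers": 1, "dx": 0.3, "dy": 0, "dz": 0, "rx": 0, "ry": 0, "rz": 0},
    {"fingers": 1, "dx": 0.3, "dy": 0, "dz": 0, "rx": 0, "ry": 0, "rz": 0},
    {"fingers": 1, "dx": 0.3, "dy": 0, "dz": 0, "rx": 0, "ry": 0, "rz": 0},
    {"fingers": 1, "dx": 0.3, "dy": 0, "dz": 0, "rx": 0, "ry": 0, "rz": 0},
    {"fingers": 1, "dx": 0.3, "dy": 0, "dz": 0, "rx": 0, "ry": 0, "rz": 0},
    {"fingers": 1, "dx": 0.3, "dy": 0, "dz": 0, "rx": 0, "ry": 0, "rz": 0},
    {"fingers": 1, "dx": 0, "dy": 0, "dz": 0, "rx": 0, "ry": 0, "rz": 0},
  ],
)

```text
time_s: 6.7
tool_pos: [0.5515, 0.2522, 0.0334]
tool_rot: [-180.0, -0.1, -1.6]
force: [0.4, -0.7, -0.1]
grip_width: 0.0001
```

Emit:
carry_out(
  plan=[
    {"fingers": 1, "dx": 0.1, "dy": 0, "dz": 0, "rx": 0, "ry": 0, "rz": 0},
    {"fingers": 1, "dx": 0.1, "dy": 0, "dz": 0, "rx": 0, "ry": 0, "rz": 0},
    {"fingers": 1, "dx": 0.08, "dy": 0, "dz": 0, "rx": 0, "ry": 0, "rz": 0},
    {"fingers": 1, "dx": 0, "dy": 0, "dz": 0, "rx": 0, "ry": 0, "rz": 0},
  ],
)

```text
time_s: 7.2
tool_pos: [0.5589, 0.2521, 0.0334]
tool_rot: [180.0, -0.0, -1.6]
force: [-1.0, -0.2, -0.7]
grip_width: 0.0002
```

```bash
python3 - <<'E'
from h import *
print(sensors.get_obs()['force'])
grab('wrist','w3')
E
```

```text
[-0.98071861 -0.16246648 -0.66191711]
```

View pics/w3.png

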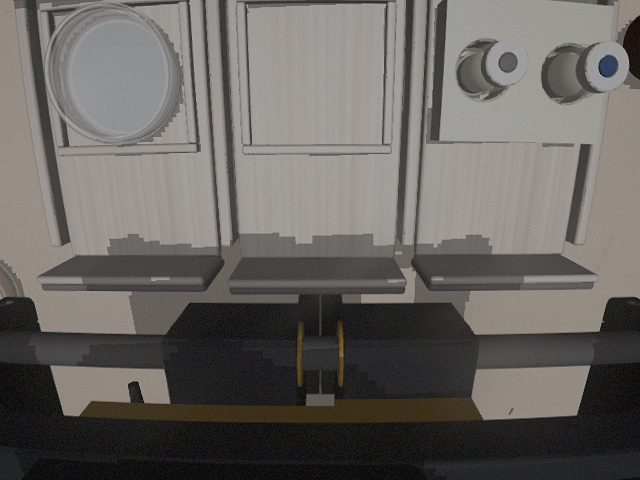

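The empty tray's lip front (row ~290) is still a few pixels, about 2 mm, proud of its neighbours (row ~286). I'll push on until the force rises.

Emit:
carry_out(
  plan=[
    {"fingers": 1, "dx": 0.05, "dy": 0, "dz": 0, "rx": 0, "ry": 0, "rz": 0},
    {"fingers": 1, "dx": 0.05, "dy": 0, "dz": 0, "rx": 0, "ry": 0, "rz": 0},
    {"fingers": 1, "dx": 0, "dy": 0, "dz": 0, "rx": 0, "ry": 0, "rz": 0},
  ],
)

```text
time_s: 7.62
tool_pos: [0.5601, 0.2521, 0.0334]
tool_rot: [179.9, 0.2, -1.5]
force: [-5.9, -1.7, 3.4]
grip_width: 0.0004
```

Emit:
carry_out(
  plan=[
    {"fingers": 1, "dx": 0.05, "dy": 0, "dz": 0, "rx": 0, "ry": 0, "rz": 0},
    {"fingers": 1, "dx": 0.05, "dy": 0, "dz": 0, "rx": 0, "ry": 0, "rz": 0},
    {"fingers": 1, "dx": 0, "dy": 0, "dz": 0, "rx": 0, "ry": 0, "rz": 0},
  ],
)

```text
time_s: 8.0
tool_pos: [0.5602, 0.2522, 0.0333]
tool_rot: [179.8, 0.5, -1.5]
force: [-11.6, -3.4, 9.5]
grip_width: 0.0005
```

Hard stop: the force rose to 11 N with no further motion. Now I back off and rise.

Emit:
carry_out(
  plan=[
    {"fingers": 1, "dx": -0.3, "dy": 0, "dz": 0, "rx": 0, "ry": 0, "rz": 0},
    {"fingers": 1, "dx": -0.7, "dy": 0, "dz": 0, "rx": 0, "ry": 0, "rz": 0},
    {"fingers": 1, "dx": 0, "dy": 0, "dz": -1, "rx": 0, "ry": 0, "rz": 0},
    {"fingers": 1, "dx": 0, "dy": 0, "dz": -1, "rx": 0, "ry": 0, "rz": 0},
    {"fingers": 1, "dx": 0, "dy": 0, "dz": -1, "rx": 0, "ry": 0, "rz": 0},
    {"fingers": 1, "dx": 0, "dy": 0.5, "dz": -1, "rx": 0, "ry": 0, "rz": 0},
    {"fingers": 1, "dx": 0, "dy": 1, "dz": 0, "rx": 0, "ry": 0, "rz": 0},
    {"fingers": 1, "dx": 0, "dy": 1, "dz": 0, "rx": 0, "ry": 0, "rz": 0},
    {"fingers": 1, "dx": 0, "dy": 0, "dz": 0, "rx": 0, "ry": 0, "rz": 0},
  ],
)

```text
time_s: 9.12
tool_pos: [0.5339, 0.1748, 0.1537]
tool_rot: [179.9, -0.1, -1.8]
force: [0.3, -0.0, 0.1]
grip_width: 0.0001
```

```bash
python3 - <<'E'
from h import *
import pickle
o=sensors.get_obs(); print(o['qpos'],o['tool_pos'],o['tool_rot'])
r=grab('wrist','w4'); pickle.dump((o,r),open('w4.pkl','wb'))
E
```

```text
[  16.4677995    14.46994046  -42.73519717   99.90549878   10.58021178
   69.61061837 -120.88805537] [0.53394907 0.17478377 0.15374665] [ 1.79901841e+02 -1.32473944e-01 -1.82910731e+00]
```

View pics/w4.png

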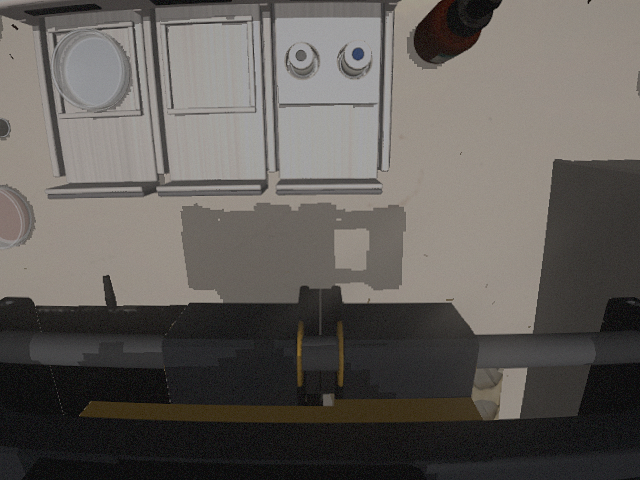

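All three lips line up now. The vial lip is at (277–382,183) and the front of the vial block is at row 103. The dropper base is near (432,50).

```bash
python3 - <<'E'
from h import *
import pickle
np.set_printoptions(precision=4,suppress=True)
o,r=pickle.load(open('w4.pkl','rb')); r=wcam(o,r)
print('hook edge',onz(r,[(277,181),(382,180)],.046))
print('block front top',onz(r,[(279,103),(377,103)],.026))
print('dropper base front/left',onz(r,[(432,66),(412,48)],.0))
print('emptylip/dishlip',onz(r,[(213,181),(100,185)],.046))
E
```

```text
hook edge [[0.5784 0.203  0.046 ]
 [0.5767 0.1294 0.046 ]]
block front top [[0.6319 0.2005 0.026 ]
 [0.6297 0.1302 0.026 ]]
dropper base front/left [[0.6582 0.0837 0.    ]
 [0.6715 0.0995 0.    ]]
emptylip/dishlip [[0.5801 0.2482 0.046 ]
 [0.581  0.3315 0.046 ]]
```

Emit:
carry_out(
  plan=[
    {"fingers": 1, "dx": 0.7, "dy": 0, "dz": 0, "rx": 0, "ry": 0, "rz": 0},
    {"fingers": 1, "dx": 0.7, "dy": 0, "dz": 0, "rx": 0, "ry": 0, "rz": 0},
    {"fingers": 1, "dx": 0.7, "dy": 0, "dz": 0, "rx": 0, "ry": 0, "rz": 0},
    {"fingers": 1, "dx": 0, "dy": 0, "dz": 0, "rx": 0, "ry": 0, "rz": 0},
    {"fingers": 1, "dx": 0, "dy": 0, "dz": 1, "rx": 0, "ry": 0, "rz": 0},
    {"fingers": 1, "dx": 0, "dy": 0, "dz": 1, "rx": 0, "ry": 0, "rz": 0},
    {"fingers": 1, "dx": 0, "dy": 0, "dz": 0.8, "rx": 0, "ry": 0, "rz": 0},
    {"fingers": 1, "dx": 0, "dy": 0, "dz": 0, "rx": 0, "ry": 0, "rz": 0},
  ],
)

```text
time_s: 10.18
tool_pos: [0.5932, 0.1769, 0.0677]
tool_rot: [180.0, 0.2, -1.5]
force: [-0.2, 0.7, 0.5]
grip_width: 0.0007
```

```bash
python3 - <<'E'
from h import *
r=grab('side','s5')
b=cv2.imread('pics/s5.png')[160:330,230:400];cv2.imwrite('pics/s5c.png',cv2.resize(b,None,fx=3.5,fy=3.5,interpolation=cv2.INTER_CUBIC))
print(sensors.get_obs()['tool_pos'])
E
```

```text
[0.59452616 0.17718436 0.06939108]
```

View pics/s5c.png

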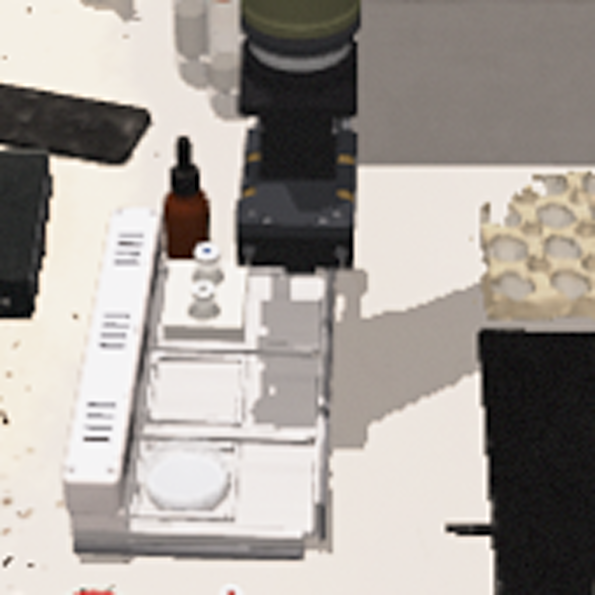

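The gripper is over the finger well, clear of the dropper and the vials. I descend into the well.

Emit:
carry_out(
  plan=[
    {"fingers": 1, "dx": 0.1, "dy": 0, "dz": 0.3, "rx": 0, "ry": 0, "rz": 0},
    {"fingers": 1, "dx": 0, "dy": 0, "dz": 0.5, "rx": 0, "ry": 0, "rz": 0},
    {"fingers": 1, "dx": 0, "dy": 0, "dz": 0.45, "rx": 0, "ry": 0, "rz": 0},
    {"fingers": 1, "dx": 0, "dy": 0, "dz": 0, "rx": 0, "ry": 0, "rz": 0},
  ],
)

```text
time_s: 10.72
tool_pos: [0.5973, 0.1758, 0.0302]
tool_rot: [180.0, 0.2, -1.5]
force: [0.2, 1.0, -0.6]
grip_width: 0.0004
```

```bash
python3 - <<'E'
from h import *
r=grab('wrist','w6')
print(sensors.get_obs()['tool_pos'],sensors.get_obs()['force'])
E
```

```text
[0.59794328 0.1760672  0.03111112] [-0.31048561  0.72583239  0.55696102]
```

View pics/w6.png

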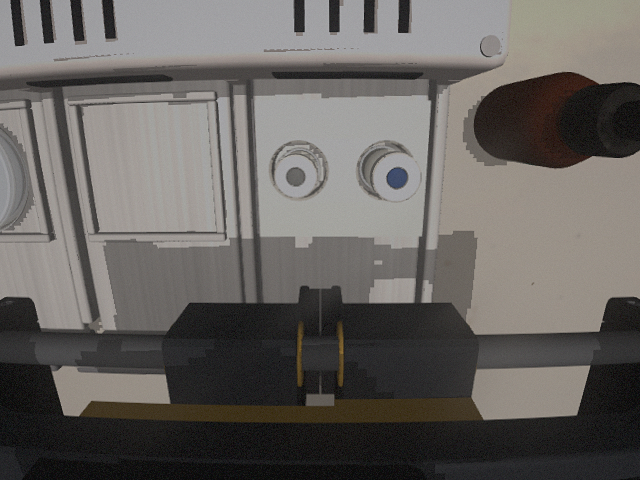

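Emit:
carry_out(
  plan=[
    {"fingers": 1, "dx": -0.15, "dy": 0, "dz": 0, "rx": 0, "ry": 0, "rz": 0},
    {"fingers": 1, "dx": -0.15, "dy": 0, "dz": 0, "rx": 0, "ry": 0, "rz": 0},
    {"fingers": 1, "dx": -0.1, "dy": 0, "dz": 0, "rx": 0, "ry": 0, "rz": 0},
    {"fingers": 1, "dx": -0.1, "dy": 0, "dz": 0, "rx": 0, "ry": 0, "rz": 0},
    {"fingers": 1, "dx": -0.1, "dy": 0, "dz": 0, "rx": 0, "ry": 0, "rz": 0},
    {"fingers": 1, "dx": -0.15, "dy": 0, "dz": 0, "rx": 0, "ry": 0, "rz": 0},
    {"fingers": 1, "dx": -0.15, "dy": 0, "dz": 0, "rx": 0, "ry": 0, "rz": 0},
    {"fingers": 1, "dx": -0.15, "dy": 0, "dz": 0, "rx": 0, "ry": 0, "rz": 0},
    {"fingers": 1, "dx": -0.15, "dy": 0, "dz": 0, "rx": 0, "ry": 0, "rz": 0},
    {"fingers": 1, "dx": -0.15, "dy": 0, "dz": 0, "rx": 0, "ry": 0, "rz": 0},
  ],
)

```text
time_s: 12.02
tool_pos: [0.5578, 0.1773, 0.032]
tool_rot: [180.0, -0.0, -1.5]
force: [1.4, -0.5, 0.4]
grip_width: 0.0008
```

```bash
python3 - <<'E'
from h import *
r=grab('wrist','w7')
print(sensors.get_obs()['tool_pos'],sensors.get_obs()['force'])
E
```

```text
[0.5570182  0.17730085 0.03189534] [ 0.33669823 -0.22812771  1.10227043]
```

View pics/w7.png

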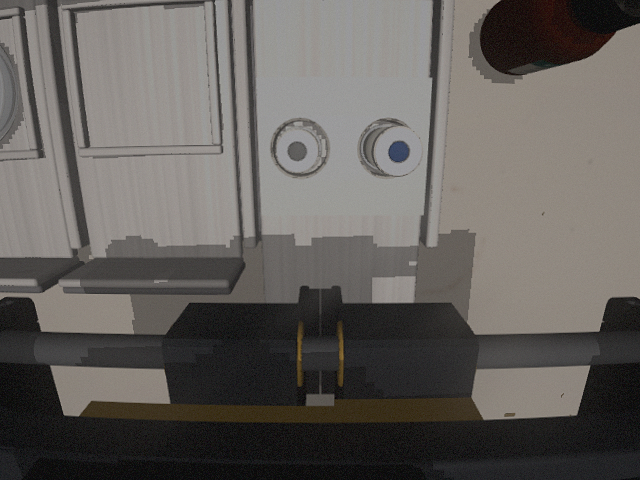

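The vial tray is moving with the fingers. The vials stand upright at (298,150) and (398,150), and the empty and dish trays stay closed. I keep drawing: about 56 mm to go.

Emit:
carry_out(
  plan=[
    {"fingers": 1, "dx": -0.15, "dy": 0, "dz": 0, "rx": 0, "ry": 0, "rz": 0},
    {"fingers": 1, "dx": -0.15, "dy": 0, "dz": 0, "rx": 0, "ry": 0, "rz": 0},
    {"fingers": 1, "dx": -0.15, "dy": 0, "dz": 0, "rx": 0, "ry": 0, "rz": 0},
    {"fingers": 1, "dx": -0.15, "dy": 0, "dz": 0, "rx": 0, "ry": 0, "rz": 0},
    {"fingers": 1, "dx": -0.15, "dy": 0, "dz": 0, "rx": 0, "ry": 0, "rz": 0},
    {"fingers": 1, "dx": -0.15, "dy": 0, "dz": 0, "rx": 0, "ry": 0, "rz": 0},
    {"fingers": 1, "dx": -0.15, "dy": 0, "dz": 0, "rx": 0, "ry": 0, "rz": 0},
    {"fingers": 1, "dx": -0.15, "dy": 0, "dz": 0, "rx": 0, "ry": 0, "rz": 0},
    {"fingers": 1, "dx": -0.15, "dy": 0, "dz": 0, "rx": 0, "ry": 0, "rz": 0},
    {"fingers": 1, "dx": -0.15, "dy": 0, "dz": 0, "rx": 0, "ry": 0, "rz": 0},
    {"fingers": 1, "dx": -0.1, "dy": 0, "dz": 0, "rx": 0, "ry": 0, "rz": 0},
    {"fingers": 1, "dx": 0, "dy": 0, "dz": 0, "rx": 0, "ry": 0, "rz": 0},
  ],
)

```text
time_s: 13.58
tool_pos: [0.5095, 0.1788, 0.032]
tool_rot: [180.0, 0.1, -1.5]
force: [0.3, -0.2, 0.2]
grip_width: 0.0005
```

Emit:
carry_out(
  plan=[
    {"fingers": 1, "dx": -0.1, "dy": 0, "dz": 0, "rx": 0, "ry": 0, "rz": 0},
    {"fingers": 1, "dx": -0.1, "dy": 0, "dz": 0, "rx": 0, "ry": 0, "rz": 0},
    {"fingers": 1, "dx": -0.07, "dy": 0, "dz": 0, "rx": 0, "ry": 0, "rz": 0},
    {"fingers": 1, "dx": -0.05, "dy": 0, "dz": 0, "rx": 0, "ry": 0, "rz": 0},
    {"fingers": 1, "dx": 0, "dy": 0, "dz": 0, "rx": 0, "ry": 0, "rz": 0},
  ],
)

```text
time_s: 14.2
tool_pos: [0.5033, 0.1789, 0.0325]
tool_rot: [-179.9, -0.3, -1.6]
force: [9.0, 1.4, -4.9]
grip_width: 0.0006
```

Emit:
carry_out(
  plan=[
    {"fingers": 1, "dx": -0.06, "dy": 0, "dz": 0, "rx": 0, "ry": 0, "rz": 0},
    {"fingers": 1, "dx": -0.03, "dy": 0, "dz": 0, "rx": 0, "ry": 0, "rz": 0},
    {"fingers": 1, "dx": 0, "dy": 0, "dz": 0, "rx": 0, "ry": 0, "rz": 0},
    {"fingers": 1, "dx": 0, "dy": 0, "dz": 0, "rx": 0, "ry": 0, "rz": 0},
  ],
)

```text
time_s: 14.7
tool_pos: [0.5033, 0.1789, 0.0329]
tool_rot: [-179.8, -0.6, -1.6]
force: [15.0, 1.4, -10.5]
grip_width: 0.0005
```

```bash
python3 - <<'E'
from h import *
import pickle
o=sensors.get_obs();print(o['tool_pos'],o['force'])
r=grab('wrist','w8');pickle.dump((o,r),open('w8.pkl','wb'))
E
```

```text
[0.50331478 0.17890366 0.03293315] [ 14.95341225   1.43511162 -10.51204495]
```

View pics/w8.png

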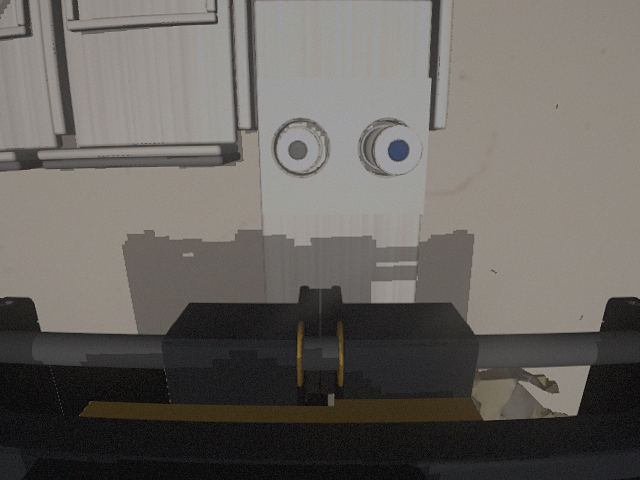

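The tray is firm against its stop (15 N, no motion). I unhook by moving inward into the free well, then rise straight up.

Emit:
carry_out(
  plan=[
    {"fingers": 1, "dx": 0.2, "dy": 0, "dz": 0, "rx": 0, "ry": 0, "rz": 0},
    {"fingers": 1, "dx": 0.25, "dy": 0, "dz": 0, "rx": 0, "ry": 0, "rz": 0},
    {"fingers": 1, "dx": 0, "dy": 0, "dz": 0, "rx": 0, "ry": 0, "rz": 0},
    {"fingers": 1, "dx": 0, "dy": 0, "dz": -0.4, "rx": 0, "ry": 0, "rz": 0},
    {"fingers": 1, "dx": 0, "dy": 0, "dz": -1, "rx": 0, "ry": 0, "rz": 0},
    {"fingers": 1, "dx": 0, "dy": 0, "dz": -1, "rx": 0, "ry": 0, "rz": 0},
    {"fingers": 1, "dx": 0, "dy": 0, "dz": -1, "rx": 0, "ry": 0, "rz": 0},
    {"fingers": 1, "dx": 0, "dy": 0, "dz": -1, "rx": 0, "ry": 0, "rz": 0},
    {"fingers": 1, "dx": 0, "dy": 0, "dz": -1, "rx": 0, "ry": 0, "rz": 0},
    {"fingers": 1, "dx": -0.7, "dy": 0, "dz": -0.5, "rx": 0, "ry": 0, "rz": 0},
    {"fingers": 1, "dx": 0, "dy": 0, "dz": 0, "rx": 0, "ry": 0, "rz": 0},
  ],
)

```text
time_s: 16.12
tool_pos: [0.4899, 0.1801, 0.2109]
tool_rot: [180.0, -0.2, -1.5]
force: [-0.5, -0.2, -0.5]
grip_width: 0.0006
```

```bash
python3 - <<'E'
from h import *
import pickle
np.set_printoptions(precision=4,suppress=True)
o=sensors.get_obs();print(o['tool_pos'],o['force'])
r=grab('wrist','w9');pickle.dump((o,r),open('w9.pkl','wb'))
s=grab('side','s9')
b=cv2.imread('pics/s9.png')[200:360,220:390];cv2.imwrite('pics/s9c.png',cv2.resize(b,None,fx=3.5,fy=3.5,interpolation=cv2.INTER_CUBIC))
E
```

```text
[0.4899 0.1801 0.2109] [-0.4592 -0.1692 -0.4526]
```

View pics/w9.png

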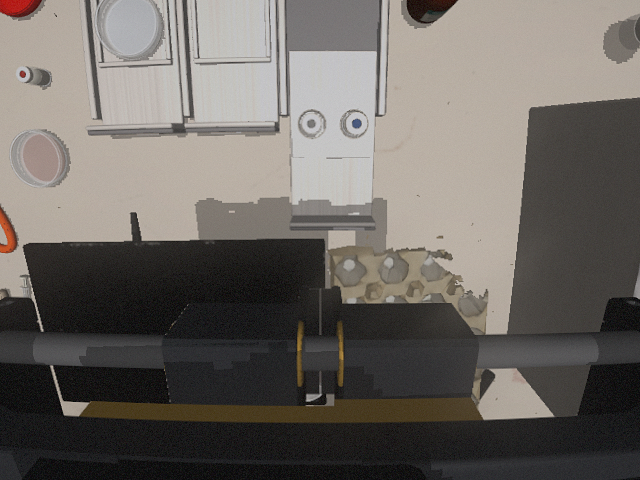

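View pics/s9c.png

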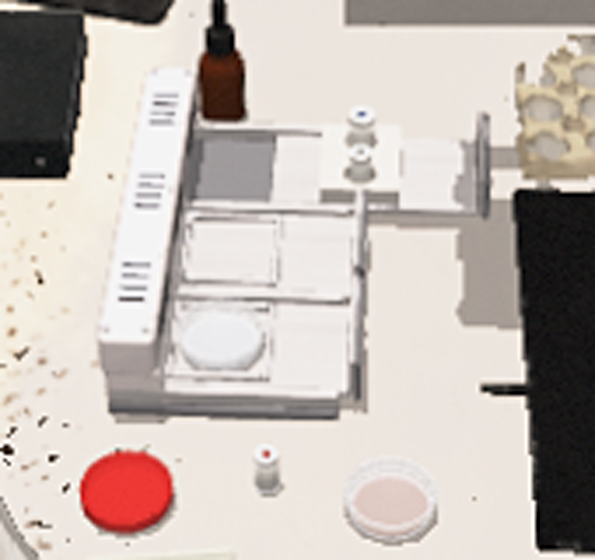

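The vial tray is out with its lip at wrist (291–374,218). The vials are upright at (312,122) and (355,122), the other two lips are flush and the bystanders are in place. One numeric check, then I hand in.

```bash
python3 - <<'E'
from h import *
import pickle
np.set_printoptions(precision=4,suppress=True)
o,r=pickle.load(open('w9.pkl','rb')); r=wcam(o,r)
print(onz(r,[(291,217),(374,219)],.046), onz(r,[(230,124),(135,126)],.046), onz(r,[(312,122),(355,123)],[.056,.052]))
E
```

```text
[[0.496  0.2048 0.046 ]
 [0.4923 0.1326 0.046 ]] [[0.5755 0.2515 0.046 ]
 [0.5775 0.332  0.046 ]] [[0.5747 0.1839 0.056 ]
 [0.5731 0.1495 0.052 ]]
```

```bash
python3 -c "
from h import *
print(ticket.sign_off())"
```

```text
the job is handed in; nothing more can be done
None
```

I pushed the empty tray (middle lane) home with shut fingertips until it hit its stop, where 11 N gave no further motion. I then hooked the vial tray (right lane) from its finger well and drew it out to its stop, where 15 N gave no further motion. I unhooked inward, rose straight up and handed in at about 16 s.

**Last checks:**
- **Vial tray:** the vial caps moved about 84.5 mm. The lip edge gave only about 82 mm, a disagreement within the camera and calibration error. The hard stop and the caps both support fully out (85 mm).
- **Other trays:** the empty and dish tray lips are flush with each other, at x about 0.576 and 0.578 m.
- **Vials, dish and bystanders:** both vials stand upright in their holes, the dish lies in its tray, and the dropper, spare dish and spare vial look undisturbed.
- **Robot:** the fingers are clear of everything, and the last force reading was about 0.5 N, which is noise.

No check failed. The sign-off gave no verdict.

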